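Run a row of kiln props home and shut the gate behind them

TASK

With the fingertips, push on the last kiln prop (the one farthest from the steel end stop) so that the whole row of four slides along the wooden rail as one train, until the first prop is fully home against the stop and all four touch. Then push the swinging wooden gate shut behind the row, as far as it goes, so that it lies straight across the rail. Touch no other prop than the last, do not lift any, leave the other things on the bench where they stand, and finish with the hand clear of everything.

Things in the scene. Friction and masses are not known exactly. Their poses are not given: they have to be found in the camera images.
- rail: Wooden channel fixed to the bench, open at y = -180, stop face at y = +150 mm. Floor 10 mm above the bench; two low fences, tops 22 mm up, 43 mm apart inside, 63 mm over all. Origin on the bench under the channel's centre line; +y runs along it towards the end stop, +x is the side of the gate, z up. Stands anywhere within some 16 cm, turned up to 17 degrees either way.
- stop_face (a point): Centre of the face of the steel end stop, a plate 70 mm wide across the rail, 14 mm thick, its top 50 mm above the bench; the point is 35 mm above the bench on the rail's centre line. The first prop's front face comes to rest on it.
- prop1_mid (a point): Centre of kiln prop 1 of 4, counted from the end stop: fired-clay block 40 x 40 mm, 60 mm tall, about 0.15 kg, dark hole in its top, standing on the channel floor: its top 70 mm, this point 40 mm above the bench. At the start its axes follow the rail's and the four stand touching, 60 to 120 mm short of the stop.
- prop2_mid (a point): Centre of kiln prop 2 of 4, counted from the end stop: fired-clay block 40 x 40 mm, 60 mm tall, about 0.15 kg, dark hole in its top, standing on the channel floor: its top 70 mm, this point 40 mm above the bench. At the start its axes follow the rail's and the four stand touching, 60 to 120 mm short of the stop.
- prop3_mid (a point): Centre of kiln prop 3 of 4, counted from the end stop: fired-clay block 40 x 40 mm, 60 mm tall, about 0.15 kg, dark hole in its top, standing on the channel floor: its top 70 mm, this point 40 mm above the bench. At the start its axes follow the rail's and the four stand touching, 60 to 120 mm short of the stop.
- prop4_mid (a point): Centre of kiln prop 4 of 4, counted from the end stop (the last one, to be pushed): fired-clay block 40 x 40 mm, 60 mm tall, about 0.15 kg, dark hole in its top, standing on the channel floor: its top 70 mm, this point 40 mm above the bench. At the start its axes follow the rail's and the four stand touching, 60 to 120 mm short of the stop.
- gate (a joint): Gate angle, rad: 0 open, 2.09 fully shut (end of travel); starts at 0 to 0.4. Flat arm 70 mm long from its pivot, 10 mm thick, 34 to 56 mm above the bench. Closes clockwise seen from above: at 0 it points away from the stop, 30 degrees outward of the rail; at 0.52 parallel to it; at 2.09 straight across it, 5 mm behind the row when home. Stays where left; about 1 N at its end moves it.
- gate_hinge (a point): The gate's pivot, 45 mm above the bench, at x = +44, y = -20 mm of the rail. The pin is 8 mm thick and ends 62 mm above the bench; the block below it is 24 x 30 mm, 30 mm high.
- gate_tip (a point): Middle of the gate's free end, 70 mm from the pivot, 45 mm above the bench; its x and y axes do not point along the arm.
- jar: Glaze jar, 52 mm across, 75 mm tall; a bystander, to be left alone. Origin at the centre of its underside.
- spacer: Round fired-clay spacer ring, 42 mm across, 30 mm tall; a bystander, to be left alone. Origin at the centre of its underside.
- cup: Unglazed cup, 64 mm across, 65 mm tall; a bystander, to be left alone. Origin at the centre of its underside.
- brush: Brush lying on the bench, 160 mm long; a bystander, to be left alone. Origin on the bench under the middle of its length.
- pot: Terracotta bowl, 68 mm across, 60 mm tall; a bystander, to be left alone. Origin at the centre of its underside.
- rib: Wooden rib, a flat board 50 x 90 x 8 mm; a bystander, to be left alone. Origin at the centre of its underside.
Mind the look-alikes: they are no part of the job. What is shaped like the part that bears prop4_mid but green is not meant. What is shaped like the part that bears prop3_mid but orange is not meant.

How it is judged:
By the outcome, as a careful person would: the job done as asked, in the order asked, and still so for the second after the job is handed in, with the robot touching nothing.
It also fails if it takes over 48 s, if anything falls off the work surface, if the arm or the gripper's body presses on something with over 40 N, if the wrist force passes 120 N, or if a joint passes its speed limit or range.

ROBOT

A 6-joint arm with a two-finger parallel gripper is mounted at the origin on the work surface. World frame = base frame: x ahead of the robot, y to its left, z up, the work surface at z = 0. Lengths are in m, angles in rad, forces in N, time in s.
With the tool pointing down it reaches from about 0.25 to 0.775 m from the base axis. Payload 4 kg.
Tool frame: the origin (TCP) lies where the fingers leave the gripper's body, on its centre line; the fingertips stand 97 mm ahead of it and the grasp point (between the pads) lies 78 mm ahead of it; z points along the fingers, x is the direction in which the jaws open and shut, and the axes are right-handed (so a half turn about z gives the same grasp; the last joint's range is limited). The gripper opens to 94 mm and grips with 3 to 60 N. Pads are 16 mm wide; open, the fingers measure 119 mm over their backs; the gripper's body (75 mm by 177 mm) begins 78 mm behind the grasp point.
Start: joints at [1.045, 0.087, 1.371, -0, 1.684, -0.103], TCP at [0.226, 0.502, 0.303] pointing down, gripper open.
Joint ranges: [-3.1, 3.1], [-0.76, 2.03], [0.27, 2.55], [-1.08, 4.22], [0.17, 2.65], [-2.57, 2.57]. Speed limits (rad/s): [2.79, 2.79, 3.14, 3.14, 3.14, 3.14].

INTERFACE

Orientations are given as [roll, pitch, yaw] about the fixed x, y, z axes, in that order (R = Rz(yaw) Ry(pitch) Rx(roll)).
In Python, from bench import * gives the robot as it stands.
- The arm moves only by the tool jog_arm, never from a script. Its argument "moves" is a list of rows, each a list of 7 numbers: the turn, a rotation vector about the world's x, y, z in rad, then the shift along the world's x, y, z in mm, then the finger opening in mm, from 0 to 94. In form: [[rx, ry, rz, tx, ty, tz, fingers], ...]. A call has 1 to 12 rows; each row shifts and turns the commanded pose from where the row before left it; what a row does not reach is not made up. A row lasts 1/8 s, in which the tool goes at most 62.5 mm and 10.7 degrees, less where a joint would pass 70% of its speed; a pose out of reach is approached as far as the arm can. A call is refused whole if a number of a shift passes 62.5 or a number of a turn 0.188, either way. A call with a gripper value outside its range is refused whole. The fingers move at their own pace and stop on an object; the grip force is fixed at half the most. Time passes only in rows, so rows that do not move let the fingers close. It gives the time, the measured TCP pose, the force and the opening at its end, in the units of the state.
- get_obs(): the state, without advancing time (a new reading comes with each control period).
- snapshot(name): name is "scene" or "top" or "wrist"; returns the picture (384x512x3 uint8, red, green, blue); there is no depth.
- get_calibration(name): a dict with "camera_matrix" (3x3 intrinsics, pixels), "R" (3x3) and "t" (3): a world point X has camera coordinates R X + t. Camera axes: x right, y down, z forward; pixel columns grow to the right and rows downward; lengths in m; the calibration is good to about 2 mm. A picture is of the moment at which its call begins: read the wrist's pose just before it. get_calibration takes no time and is no camera call; for the wrist camera it gives the pose at the moment of the call.
- close_job(): hands the job in, once; it reports no verdict.
Trained networks look in the newest picture that a camera, given by its name, has taken for a name from the list of things; names that differ only in an ending like _2 or _b are one class to them, and where a whole thing is asked for, a point or a joint stands for the part that bears it (a point fixed in the world has none). Each returns a list of dicts, best first, with "conf" (0 to 1); they miss things now and then, are a little off and sometimes report something else, mostly with a low value. They report only what shows in the picture. A call takes as long as a camera call. They do not tell look-alikes from the thing itself.
- look_for(label, camera): "bbox" ([left, top, right, bottom] in pixels, round what is visible of it).
The state is a dict: "time": time; "joint_positions": joint angles; "qvel": joint speeds; "joint_torque": joint torques, N m; "tool_pos": TCP position; "ee_rot": TCP orientation; "wrist_force": force on the tool from outside, world axes, zero at the start; "wrist_torque": the same for the moment, N m; "width": finger opening in m.
Only numpy, scipy, OpenCV 4.12 (cv2) and the standard library are available. Lean on these libraries where they do the work, as an engineer would, in place of code of your own. Each camera call takes 0.05 s, during which the arm holds its last target.

## Working session

There is one attempt and no reset: what is moved stays moved. The work goes in short steps, Python scripts to look and compute and a tool call to move; the robot and the scene stay as the last step left them, time stands still between calls to the robot, and variables do not carry over. Pictures are saved under pics/ and viewed, and the job is handed in when it is done.

Besides the shell and the picture viewer there is one more tool, called as name(argument=value, ...), one argument or row to a line, values as JSON. jog_arm: Moves the arm, as the interface text tells. Its arguments: {"type":"object","properties":{"moves":{"type":"array","items":{"type":"array","items":{"type":"number"}}}},"required":["moves"]}

```bash
mkdir -p pics; ls; python3 - <<'E'
from bench import *
import cv2
o=get_obs();print(o)
for n in ["scene","top","wrist"]:
    im=snapshot(n);cv2.imwrite(f"pics/a_{n}.png",im[:,:,::-1]);c=get_calibration(n);print(n,c)
E
```

```text
pics
{'time': 0.0, 'joint_positions': array([ 1.04489147e+00,  8.79204456e-02,  1.37224915e+00, -1.27918217e-05,
        1.68357313e+00, -1.03125310e-01]), 'qvel': array([ 0.00046804, -0.00093962,  0.00059706, -0.00106284,  0.00083815,
       -0.00180188]), 'joint_torque': array([ 3.62058163e-04, -3.40170908e+01, -3.02434623e+01,  7.19301123e-02,
        3.28040973e-02, -1.65410884e-04]), 'tool_pos': array([0.22551368, 0.50127275, 0.30152542]), 'ee_rot': array([-3.14138397e+00,  2.13995438e-03,  1.14801558e+00]), 'wrist_force': array([-0.00670475,  0.86291754,  0.11100502]), 'wrist_torque': array([-0.00897142,  0.03843407, -0.01875226]), 'width': 0.09395964193325862}
scene {'camera_matrix': array([[380.15943265,   0.        , 257.03498402],
       [  0.        , 380.15943265, 196.25582882],
       [  0.        ,   0.        ,   1.        ]]), 'R': array([[-0.21598976,  0.97636401, -0.00785784],
       [ 0.62874533,  0.13292393, -0.76616613],
       [-0.74701254, -0.17042462, -0.64259452]]), 't': array([ 0.10408869, -0.2909428 ,  1.28313115])}
top {'camera_matrix': array([[460.30744351,   0.        , 258.7486349 ],
       [  0.        , 460.30744351, 193.6504742 ],
       [  0.        ,   0.        ,   1.        ]]), 'R': array([[-0.01279918, -0.99988573, -0.00804473],
       [-0.98327215,  0.0140476 , -0.18159994],
       [ 0.1816922 ,  0.00558583, -0.98333959]]), 't': array([0.04653169, 0.54514425, 0.93972431])}
wrist {'camera_matrix': array([[314.09003153,   0.        , 256.04577186],
       [  0.        , 314.09003153, 190.65159169],
       [  0.        ,   0.        ,   1.        ]]), 'R': array([[ 4.10781701e-01,  9.11733322e-01, -8.62046148e-04],
       [ 8.73782561e-01, -3.93412669e-01,  2.85885480e-01],
       [ 2.60312179e-01, -1.18189765e-01, -9.58263403e-01]]), 't': array([-0.54870574, -0.02854041,  0.3923887 ])}
```

View pics/a_scene.png

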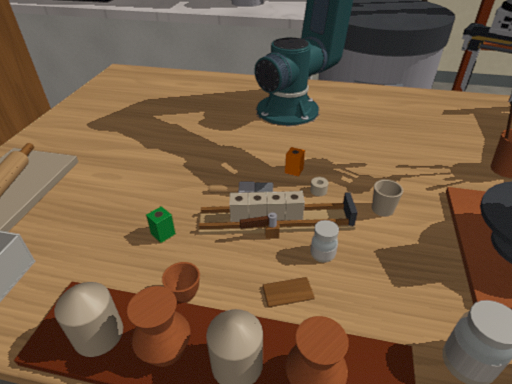

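View pics/a_top.png

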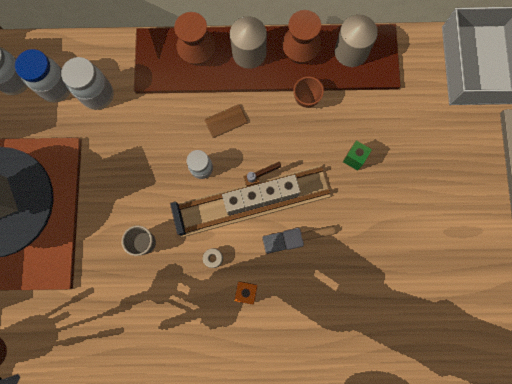

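View pics/a_wrist.png

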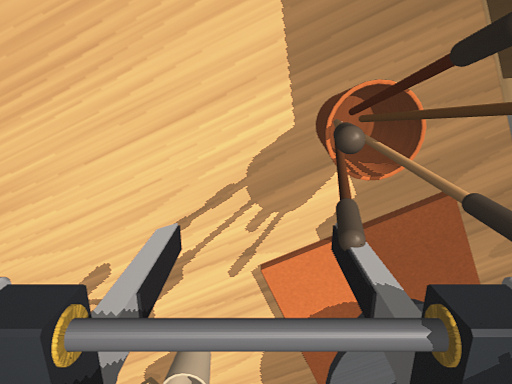

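The top view shows the row at (233,201)–(289,186). The stop is near (179,218), the gate pivot is near (251,178) and the gate points right. The brush lies just below the rail at about (285,240).

```bash
python3 - <<'E'
import cv2
im=cv2.imread("pics/a_top.png")[140:260,160:360];cv2.imwrite("pics/b_top.png",cv2.resize(im,None,fx=4,fy=4,interpolation=cv2.INTER_CUBIC))
im=cv2.imread("pics/a_scene.png")[140:280,180:380];cv2.imwrite("pics/b_scene.png",cv2.resize(im,None,fx=4,fy=4,interpolation=cv2.INTER_CUBIC))
E
```

```text
(no output)
```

View pics/b_top.png

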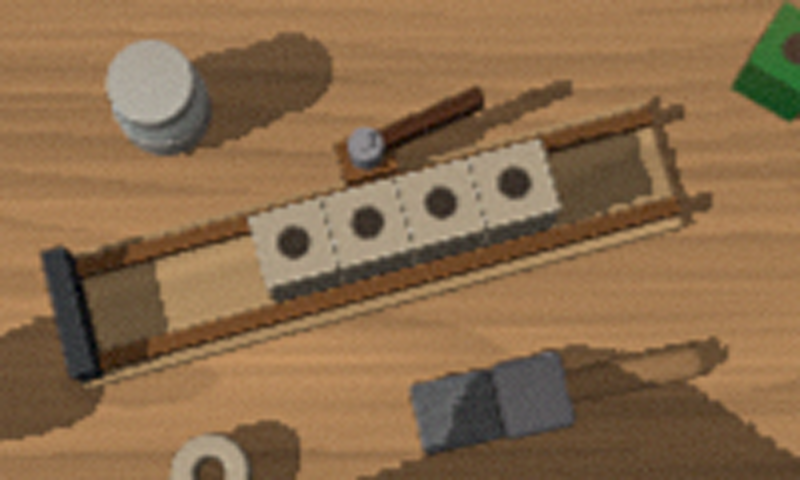

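View pics/b_scene.png

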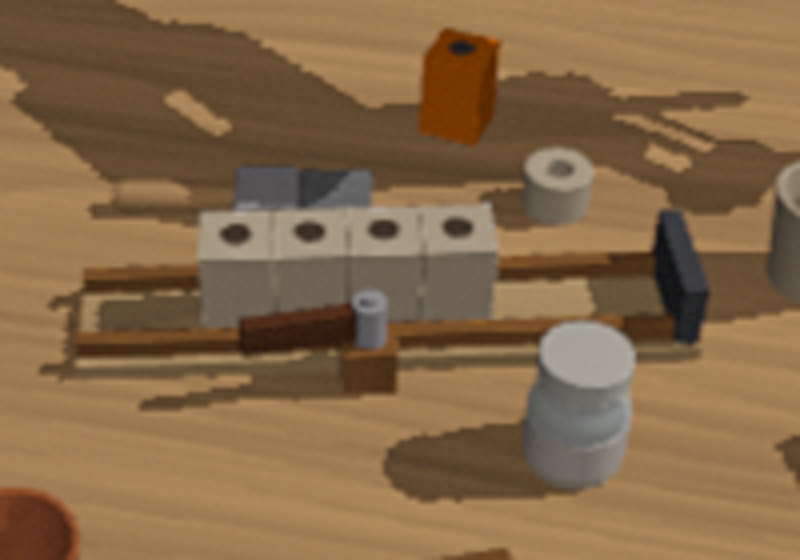

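```bash
cat > h.py <<'E'
import numpy as np
TOPC=None
def P(c):
    return c["camera_matrix"]@np.c_[c["R"],c["t"]]
def onz(c,uv,z):
    R,t,K=c["R"],c["t"],c["camera_matrix"]
    o=-R.T@t; d=R.T@np.linalg.inv(K)@np.array([uv[0],uv[1],1.]); s=(z-o[2])/d[2]; return o+s*d
def tri(c1,u1,c2,u2):
    A=[]
    for c,u in((c1,u1),(c2,u2)):
        M=P(c);A+= [u[0]*M[2]-M[0],u[1]*M[2]-M[1]]
    _,_,V=np.linalg.svd(np.array(A));X=V[-1];return X[:3]/X[3]
def proj(c,X):
    p=P(c)@np.r_[X,1];return p[:2]/p[2]
E
python3 - <<'E'
from bench import *
from h import *
np.set_printoptions(precision=4,suppress=True)
ct=get_calibration("top");cs=get_calibration("scene")
T=lambda x,y:((x+.5)/4-.5+160,(y+.5)/4-.5+140)
S=lambda x,y:((x+.5)/4-.5+180,(y+.5)/4-.5+140)
pt=[(294,242),(368,222),(442,202),(515,182)];ps=[(458,227),(384,229),(310,231),(236,233)]
H=[]
for a,b in zip(pt,ps):
    X=tri(ct,T(*a),cs,S(*b));H.append(onz(ct,T(*a),.07));print("hole",X,H[-1])
print("pin",tri(ct,T(368,138),cs,S(371,298)),onz(ct,T(368,138),.062))
print("gatetip",tri(ct,T(478,94),cs,S(242,325)),onz(ct,T(480,97),.056))
H=np.array(H);d=H[0]-H[3];d/=np.linalg.norm(d);print("yaw",np.arctan2(-d[0],d[1]),d)
for n,p,z in [("stop corner top near",(72,250),.05),("stop c top",(98,375),.05),("fence end up",(655,103),.022),("fence end lo",(684,207),.022),("floor end lo",(685,222),0)]:
    print(n,onz(ct,T(*p),z))
E
```

```text
hole [0.5289 0.0933 0.0702] [0.529  0.0931 0.07  ]
hole [0.539  0.0543 0.0703] [0.5391 0.0541 0.07  ]
hole [0.5491 0.0152 0.0704] [0.5493 0.0149 0.07  ]
hole [ 0.5593 -0.0235  0.0706] [ 0.5595 -0.0238  0.07  ]
pin [0.5861 0.0548 0.062 ] [0.5863 0.0538 0.062 ]
gatetip [ 0.6117 -0.0063  0.0541] [ 0.6095 -0.0069  0.056 ]
yaw 0.2552261475036611 [-0.2525  0.9676  0.    ]
stop corner top near [0.5297 0.2135 0.05  ]
stop c top [0.4624 0.1984 0.05  ]
fence end up [ 0.6131 -0.106   0.022 ]
fence end lo [ 0.5538 -0.1197  0.022 ]
floor end lo [ 0.5493 -0.1233  0.    ]
```

jog_arm(
  moves=[
    [0,0,-0.0744,29,-48,0,0],
    [0,0,-0.0744,29,-48,0,0],
    [0,0,-0.0744,29,-48,0,0],
    [0,0,-0.0744,29,-48,0,0],
    [0,0,-0.0744,29,-48,0,0],
    [0,0,-0.0744,29,-48,0,0],
    [0,0,-0.0744,29,-48,0,0],
    [0,0,-0.0744,29,-48,0,0],
    [0,0,-0.0744,29,-48,0,0],
    [0,0,-0.0744,29,-48,0,0],
    [0,0,-0.0744,29,-48,0,0],
    [0,0,-0.0744,29,-48,0,0],
  ],
)

```text
time: 1.65
tool_pos: [0.5743, -0.0761, 0.3023]
ee_rot: [-3.141, 0.0, 0.253]
wrist_force: [-0.3, -0.0, 0.2]
width: 0.0006
```

jog_arm(
  moves=[
    [0,0,0,0,0,0,0],
    [0,0,0,0,0,0,0],
  ],
)

```text
time: 1.9
tool_pos: [0.5734, -0.0741, 0.3021]
ee_rot: [-3.14, 0.001, 0.255]
wrist_force: [-0.9, 0.6, 1.2]
width: 0.0002
```

```bash
python3 - <<'E'
from bench import *
import cv2
o=get_obs();print(o["tool_pos"],o["ee_rot"],o["wrist_force"],o["time"])
for n in ["wrist"]:
    im=snapshot(n);cv2.imwrite(f"pics/c_{n}.png",im[:,:,::-1])
E
```

```text
[ 0.57337117 -0.07410848  0.30214211] [-3.14029102e+00  1.00443122e-03  2.55423338e-01] [-0.87620343  0.61238962  1.17084095] 1.9
```

View pics/c_wrist.png

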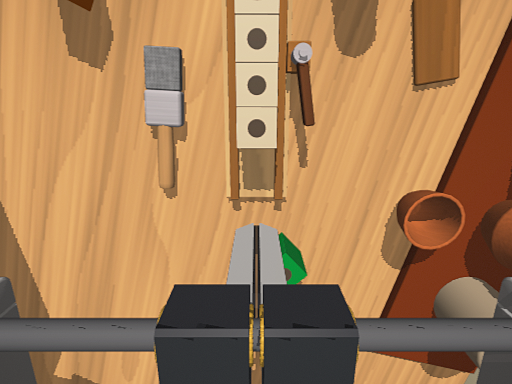

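The wrist view shows the rail vertical and centred on the fingers: holes at about column 257, fingers at about 257, the last prop's rear edge at row 148, and the gate tip at (308,124). Next I'll check the model against this view.

```bash
cat >> h.py <<'E'
O=np.array([.5387,.0623,0]);D=np.array([-.2525,.9676,0]);E_=np.array([.9676,.2525,0])
def W(x,y,z): return O+E_*x/1e3+D*y/1e3+np.array([0,0,z/1e3])
def L(X): X=np.asarray(X)-O; return np.array([X@E_,X@D,X[2]])*1e3
E
python3 - <<'E'
from bench import *
from h import *
np.set_printoptions(precision=2,suppress=True)
c=get_calibration("wrist");ct=get_calibration("top")
for n,uv,z in [("h4",(257,128),.07),("h3",(257,85),.07),("h2",(257,38.5),.07),("pin",(303,51),.062),("gtip",(308,124),.056),("rear edge L",(238,148),.07),("rear edge R",(277,148),.07),("fence end L",(235,199),.022),("fence end R",(280,199),.022)]:
    print(n,L(onz(c,uv,z)))
print("tool",L(get_obs()["tool_pos"]))
T=lambda x,y:((x+.5)/4-.5+160,(y+.5)/4-.5+140)
print("tri h4",L(tri(c,(257,128),ct,T(515,182))),"gate tip",L(tri(c,(308,124),ct,T(480,97))),"pin",L(tri(c,(303,51),ct,T(368,138))))
print("green",L(onz(ct,(360,152),.07)))
E
```

```text
h4 [ -1.08 -85.52  70.  ]
h3 [ -1.14 -45.3   70.  ]
h2 [-1.21 -5.03 70.  ]
pin [ 42.37 -14.47  62.  ]
gtip [ 51.31 -82.74  56.  ]
rear edge L [ -20.13 -105.31   70.  ]
rear edge R [  19.03 -105.29   70.  ]
fence end L [ -27.49 -174.8    22.  ]
fence end R [  27.12 -174.78   22.  ]
tool [  -0.88 -140.13  302.56]
tri h4 [ -1.29 -87.71  68.49] gate tip [ 50.13 -83.66  60.69] pin [ 37.25 -18.87  92.96]
green [  27.04 -256.04   70.  ]
```

jog_arm(
  moves=[
    [0,0,0,0.5,0,-45,0],
    [0,0,0,0,0,-45,0],
    [0,0,0,0,0,-45,0],
    [0,0,0,0,0,-30,0],
    [0,0,0,0,0,-9,0],
    [0,0,0,0,0,0,0],
  ],
)

```text
time: 2.7
tool_pos: [0.5741, -0.0735, 0.1293]
ee_rot: [3.141, -0.001, 0.257]
wrist_force: [0.2, 0.4, 0.8]
width: 0.0002
```

```bash
python3 - <<'E'
from bench import *
from h import *
import cv2
o=get_obs();print(o["tool_pos"],L(o["tool_pos"]),o["ee_rot"],o["wrist_force"])
a=snapshot("wrist");b=snapshot("scene")[140:280,180:380];b=cv2.resize(b,(512,358),interpolation=cv2.INTER_CUBIC)
cv2.imwrite("pics/d.png",np.vstack([a[:230],b])[:,:,::-1])
E
```

```text
[ 0.5741353  -0.07350261  0.12933657] [-2.96499379e-03 -1.40350018e+02  1.29336568e+02] [ 3.14149272e+00 -5.38877492e-04  2.56663876e-01] [0.20303277 0.38359431 0.79413245]
```

View pics/d.png

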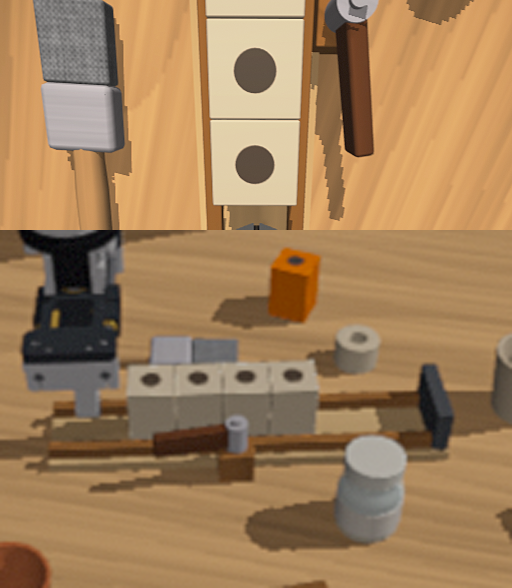

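jog_arm(
  moves=[
    [0,0,0,-1.3,4.8,0,0],
    [0,0,0,-1.3,4.8,0,0],
    [0,0,0,-1.3,4.8,0,0],
    [0,0,0,-1.3,4.8,0,0],
    [0,0,0,-1.3,4.8,0,0],
    [0,0,0,-1.3,4.8,0,0],
    [0,0,0,-1.3,4.8,0,0],
    [0,0,0,-1.3,4.8,0,0],
  ],
)

```text
time: 3.8
tool_pos: [0.5638, -0.0361, 0.1287]
ee_rot: [3.141, -0.0, 0.255]
wrist_force: [0.3, -4.0, -0.7]
width: 0.0007
```

```bash
cat > look.py <<'E'
from bench import *
from h import *
import cv2,sys
np.set_printoptions(precision=4,suppress=True)
o=get_obs();print(o["tool_pos"],L(o["tool_pos"]),o["ee_rot"],"F rail",o["wrist_force"]@E_,o["wrist_force"]@D,o["wrist_force"][2],o["time"])
b=cv2.resize(snapshot("scene")[150:270,190:370],(540,360),interpolation=cv2.INTER_CUBIC)
if len(sys.argv)>2:
    a=cv2.resize(snapshot("wrist"),(540,405))[:240]
else: a=cv2.resize(snapshot("top")[160:240,170:350],(540,240),interpolation=cv2.INTER_CUBIC)
cv2.imwrite(f"pics/{sys.argv[1]}.png",np.vstack([a,b])[:,:,::-1])
E
python3 look.py e w
```

```text
[ 0.5638 -0.0361  0.1287] [  -0.5993 -101.5869  128.6695] [ 3.1409 -0.      0.2549] F rail -0.7106329182659823 -3.955379619310623 -0.7017859277233925 3.8
```

View pics/e.png

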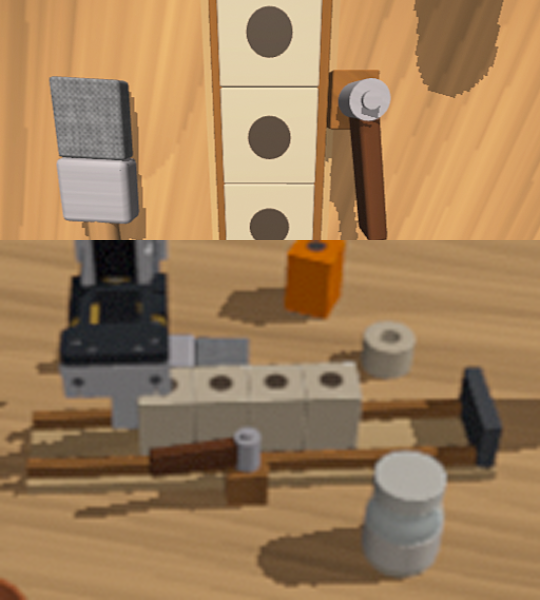

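The row is moving as one train, with about 4 N of contact force. I'll keep pushing.

jog_arm(
  moves=[
    [0,0,0,-1.5,5.7,0,0],
    [0,0,0,-1.5,5.7,0,0],
    [0,0,0,-1.5,5.7,0,0],
    [0,0,0,-1.5,5.7,0,0],
    [0,0,0,-1.5,5.7,0,0],
    [0,0,0,-1.5,5.7,0,0],
    [0,0,0,-1.5,5.7,0,0],
    [0,0,0,-1.5,5.7,0,0],
    [0,0,0,-1.5,5.7,0,0],
    [0,0,0,-1.5,5.7,0,0],
  ],
)

```text
time: 5.15
tool_pos: [0.5487, 0.0213, 0.1287]
ee_rot: [-3.142, 0.0, 0.255]
wrist_force: [1.5, -3.8, -0.3]
width: 0.0005
```

```bash
python3 look.py f w
```

```text
[0.5487 0.0213 0.1287] [ -0.7089 -42.1392 128.6876] [-3.1416  0.      0.2552] F rail 0.4481829055476513 -4.072630694624145 -0.29238303345274175 5.15
```

View pics/f.png

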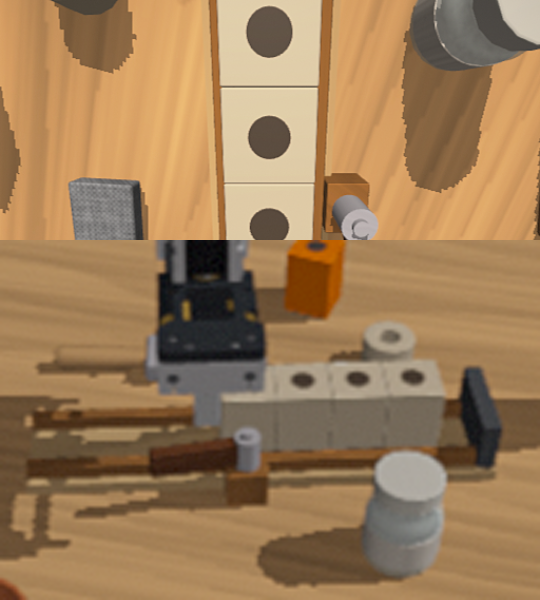

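jog_arm(
  moves=[
    [0,0,0,-1,3.9,0,0],
    [0,0,0,-1,3.9,0,0],
    [0,0,0,-1,3.9,0,0],
    [0,0,0,-1,3.9,0,0],
    [0,0,0,-0.5,1.9,0,0],
  ],
)

```text
time: 5.88
tool_pos: [0.5442, 0.0387, 0.1287]
ee_rot: [3.142, -0.0, 0.255]
wrist_force: [1.1, -2.8, -1.5]
width: 0.0008
```

jog_arm(
  moves=[
    [0,0,0,-0.3,1.0,0,0],
    [0,0,0,-0.3,1.0,0,0],
  ],
)

```text
time: 6.12
tool_pos: [0.5437, 0.0405, 0.1287]
ee_rot: [3.142, -0.0, 0.255]
wrist_force: [1.1, -4.4, -1.3]
width: 0.0006
```

jog_arm(
  moves=[
    [0,0,0,-0.3,1.0,0,0],
    [0,0,0,-0.3,1.0,0,0],
  ],
)

```text
time: 6.38
tool_pos: [0.5431, 0.0425, 0.1287]
ee_rot: [3.142, -0.0, 0.255]
wrist_force: [1.6, -4.4, -1.2]
width: 0.0005
```

jog_arm(
  moves=[
    [0,0,0,-0.3,1.0,0,0],
    [0,0,0,-0.3,1.0,0,0],
  ],
)

```text
time: 6.62
tool_pos: [0.5424, 0.0446, 0.1287]
ee_rot: [3.142, -0.0, 0.255]
wrist_force: [1.8, -3.9, -0.8]
width: 0.0004
```

```bash
python3 look.py g; python3 - <<'E'
from bench import *
import cv2
cv2.imwrite("pics/g2.png",snapshot("wrist")[:,:,::-1])
E
```

```text
[0.5424 0.0446 0.1287] [ -0.8548 -18.1211 128.6775] [ 3.1416 -0.0001  0.2552] F rail 0.7521934510885917 -4.2056935653821155 -0.7506027217985146 6.625
```

View pics/g.png

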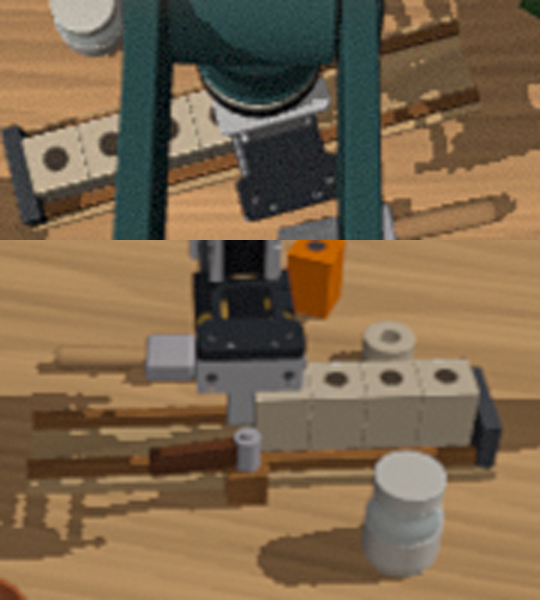

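View pics/g2.png

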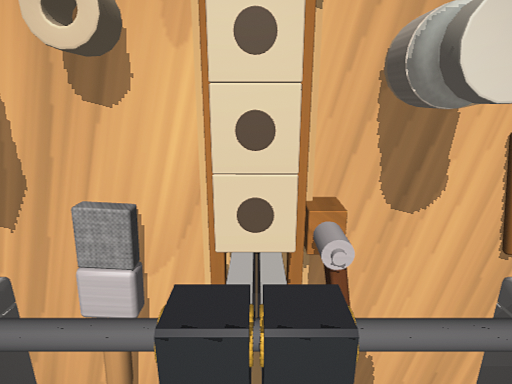

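jog_arm(
  moves=[
    [0,0,0,-0.3,1.0,0,0],
    [0,0,0,-0.3,1.0,0,0],
  ],
)

```text
time: 7.02
tool_pos: [0.5419, 0.0465, 0.1287]
ee_rot: [3.142, -0.0, 0.255]
wrist_force: [-0.6, -2.7, -0.2]
width: 0.0002
```

jog_arm(
  moves=[
    [0,0,0,-0.3,1.0,0,0],
    [0,0,0,-0.3,1.0,0,0],
  ],
)

```text
time: 7.28
tool_pos: [0.5415, 0.0474, 0.1288]
ee_rot: [3.139, -0.0, 0.255]
wrist_force: [2.3, -8.5, -1.3]
width: 0.0007
```

jog_arm(
  moves=[
    [0,0,0,-0.2,0.8,0,0],
    [0,0,0,0,0,0,0],
  ],
)

```text
time: 7.52
tool_pos: [0.5415, 0.0475, 0.1289]
ee_rot: [3.137, -0.0, 0.255]
wrist_force: [2.0, -9.1, -1.7]
width: 0.0005
```

jog_arm(
  moves=[
    [0,0,0,-0.2,0.8,0,0],
    [0,0,0,0,0,0,0],
  ],
)

```text
time: 7.78
tool_pos: [0.5414, 0.0476, 0.1289]
ee_rot: [3.136, -0.0, 0.255]
wrist_force: [3.2, -10.7, -1.4]
width: 0.0009
```

jog_arm(
  moves=[
    [0,0,0,-0.5,2,0,0],
    [0,0,0,0,0,0,0],
  ],
)

```text
time: 8.02
tool_pos: [0.5414, 0.048, 0.1293]
ee_rot: [3.132, -0.0, 0.254]
wrist_force: [2.7, -14.0, -1.4]
width: 0.0007
```

```bash
python3 look.py i; python3 - <<'E'
from bench import *
import cv2
cv2.imwrite("pics/i2.png",snapshot("wrist")[:,:,::-1])
E
```

```text
[0.5414 0.048  0.1293] [ -0.9638 -14.5383 129.2696] [ 3.1316 -0.0004  0.2544] F rail -0.8990989228775677 -14.216958569371547 -1.4400357029398918 8.025
```

View pics/i.png

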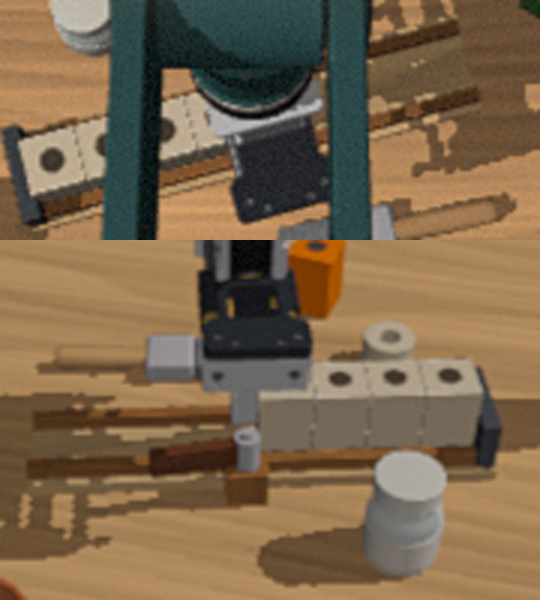

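View pics/i2.png

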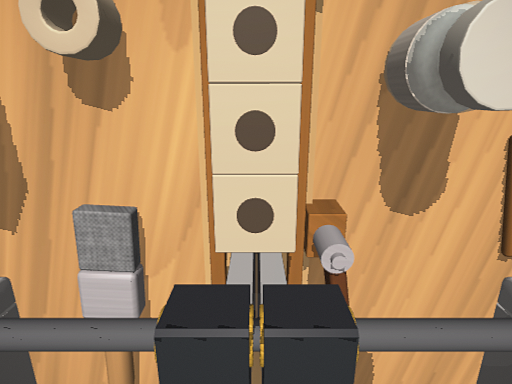

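The row is home: the force rose to 14 N without motion, against about 4 N while sliding. Prop 1 sits flush on the stop in the scene view, near (478,420) in the zoom. I'll back off and go over to the outer side of the gate.

jog_arm(
  moves=[
    [0,0,0,0.5,-2,0,0],
    [0,0,0,1,-4,0,0],
    [0,0,0,2.5,-9.7,0,0],
    [0,0,0,2.5,-9.7,0,0],
    [0,0,0,2.5,-9.7,0,0],
    [0,0,0,0,0,0,0],
    [0,0,0,0,0,30,0],
    [0,0,0,0,0,40,0],
    [0,0,0,0,0,40,0],
    [0,0,0,0,0,40,0],
    [0,0,0,0,0,0,0],
  ],
)

```text
time: 9.55
tool_pos: [0.5507, 0.0171, 0.2832]
ee_rot: [3.139, -0.008, 0.256]
wrist_force: [0.7, 0.6, -0.3]
width: 0.0008
```

```bash
python3 look.py j; python3 - <<'E'
from bench import *
from h import *
import cv2
cv2.imwrite("pics/j2.png",snapshot("wrist")[:,:,::-1])
ct=get_calibration("top")
T=lambda x,y:((x+.5)/4-.5+160,(y+.5)/4-.5+140)
print("jar",L(onz(ct,T(150,80),.075)))
E
```

```text
[0.5507 0.0171 0.2832] [  0.243  -46.7295 283.1648] [ 3.1392 -0.0083  0.2555] F rail 0.8385726109812708 0.38936952952003756 -0.28349660880262095 9.55
jar [102.32347698  83.68773131  75.        ]
```

View pics/j2.png

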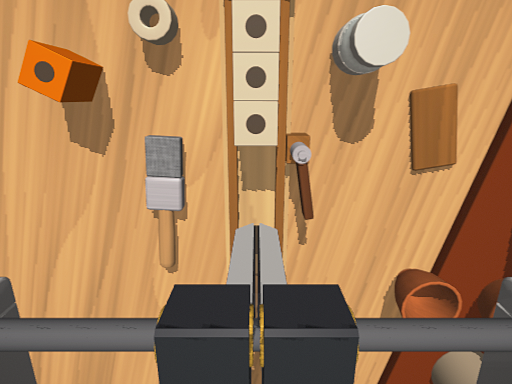

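View pics/j.png

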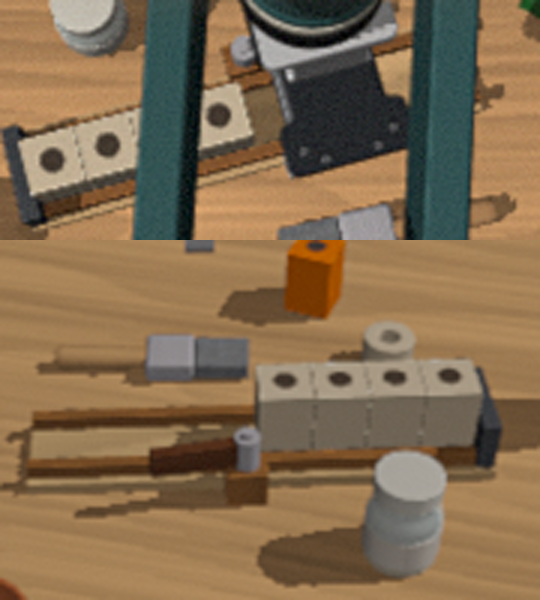

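```bash
python3 - <<'E'
from bench import *
from h import *
np.set_printoptions(precision=1,suppress=True)
c=get_calibration("wrist");ct=get_calibration("top");cs=get_calibration("scene")
for n,uv,z in [("h4",(255.5,124),.07),("h3",(255.5,77),.07),("h2",(256,27),.07),("pin",(302,154),.062),("gtip",(308,218),.056),("rearL",(235,146),.07),("rearR",(277,146),.07)]:
    print(n,L(onz(c,uv,z)))
T=lambda x,y:((x+.5)/3-.5+170,(y+.5)/3-.5+160)
S=lambda x,y:((x+.5)/3-.5+190,(y+.5-240)/3-.5+150)
for n,a,b in [("h1",(52,160),(450,376)),("h2",(107,145),(395,377.5)),("h4",(218,115),(286,380))]: print(n,L(onz(ct,T(*a),.07)),L(onz(cs,S(*b),.07)))
p=np.array([44,-20.])
q=np.array([0.243,-46.73])
hx,hy=12.5,7
def cen(th,r,gap=0):
    a=.52-th;u=np.array([np.sin(a),-np.cos(a)]);n=np.array([-np.cos(a),-np.sin(a)])
    return p+r*u-n*(5+gap+hx*abs(n[0])+hy*abs(n[1]))
for th,g in [(0,0)]+[(t,0) for t in np.arange(.2,2.11,.19)]:
    w=cen(th,50,g);d=w-q;v=E_*d[0]+D*d[1];print(round(th,2),w,v[:2]);q=w
E
```

```text
h4 [-3.6 14.3 70. ]
h3 [-3.6 54.3 70. ]
h2 [-3.1 93.4 70. ]
pin [ 40.7 -14.4  62. ]
gtip [ 50.5 -82.1  56. ]
rearL [-22.5  -5.6  70. ]
rearR [16.2 -5.6 70. ]
h1 [ -2.4 132.3  70. ] [ -1.8 132.5  70. ]
h2 [-2.3 92.7 70. ] [-2.  92.3 70. ]
h4 [-2.4 12.4 70. ] [-2.9 13.  70. ]
0 [ 85.6 -53.8] [84.4 14.7]
0.2 [ 77.8 -61.5] [-5.6 -9.4]
0.39 [ 68.6 -67.2] [-7.5 -7.9]
0.58 [ 58.9 -71. ] [-8.5 -6.1]
0.77 [ 49.9 -73.1] [-8.2 -4.3]
0.96 [ 40.2 -73.5] [-9.3 -2.8]
1.15 [ 30.1 -71.7] [-10.2  -0.9]
1.34 [ 20.2 -67.7] [-10.6   1.4]
1.53 [ 11.  -61.5] [-10.4   3.8]
1.72 [  3.2 -53.1] [-9.7  6.2]
1.91 [ -2.6 -42.9] [-8.2  8.4]
2.1 [ -6.1 -31.7] [-6.2 10. ]
```

jog_arm(
  moves=[
    [0,0,0,28,5,0,0],
    [0,0,0,28,5,0,0],
    [0,0,0,28.5,5,0,0],
    [0,0,0,0,0,0,0],
    [0,0,0,0,0,-40,0],
    [0,0,0,0,0,-40,0],
    [0,0,0,0,0,-40,0],
    [0,0,0,0,0,-32,0],
    [0,0,0,0,0,0,0],
  ],
)

```text
time: 10.82
tool_pos: [0.6304, 0.032, 0.122]
ee_rot: [-3.139, 0.01, 0.255]
wrist_force: [0.2, -0.2, 0.1]
width: 0.0006
```

```bash
python3 look.py k w
```

```text
[0.6304 0.032  0.122 ] [ 81.0677 -52.5123 122.0488] [-3.1387  0.0097  0.2551] F rail 0.0932453319558626 -0.25402323684485745 0.1069457346552948 10.825
```

View pics/k.png

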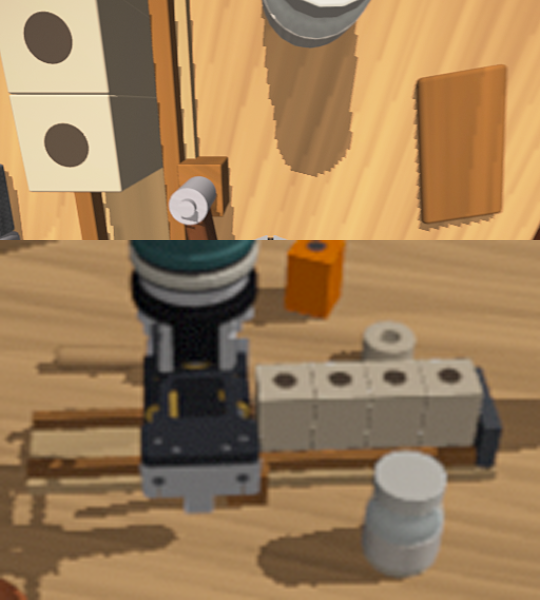

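jog_arm(
  moves=[
    [0,0,0,0,0,8,0],
    [0,0,0,0,0,0,0],
    [0,0,0,0,0,0,0],
  ],
)

```text
time: 11.3
tool_pos: [0.6344, 0.0319, 0.1361]
ee_rot: [3.141, -0.002, 0.255]
wrist_force: [0.3, 0.4, 0.2]
width: 0.0006
```

jog_arm(
  moves=[
    [0,0,0,-6,-9.5,-3,0],
    [0,0,0,-7.5,-8,0,0],
    [0,0,0,-8.5,-6,0,0],
    [0,0,0,-8,-4.5,0,0],
    [0,0,0,-9.5,-3,0,0],
    [0,0,0,0,0,0,0],
  ],
)

```text
time: 12.05
tool_pos: [0.5935, 0.0006, 0.1318]
ee_rot: [3.141, 0.001, 0.255]
wrist_force: [-0.5, 0.8, 0.9]
width: 0.0005
```

```bash
python3 look.py l w
```

```text
[0.5935 0.0006 0.1318] [ 37.3994 -73.5523 131.8209] [3.1412 0.0009 0.2549] F rail -0.2297450484330928 0.9327850608094886 0.8996110178180334 12.05
```

View pics/l.png

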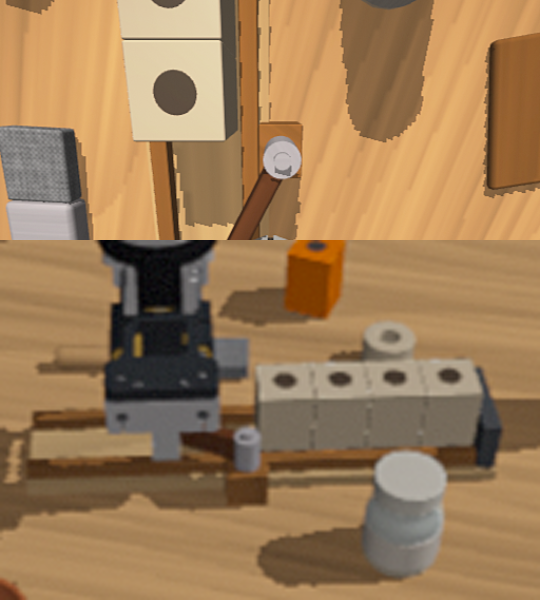

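The gate is swinging ahead of the finger, past parallel with the pin at (282,158). I'll continue the sweep.

jog_arm(
  moves=[
    [0,0,0,-9,-1,0,0],
    [0,0,0,-10,1.5,0,0],
    [0,0,0,-10,4,0,0],
    [0,0,0,-9,6,0,0],
    [0,0,0,-7.5,8,0,0],
    [0,0,0,0,0,0,0],
  ],
)

```text
time: 12.9
tool_pos: [0.5479, 0.0203, 0.1316]
ee_rot: [-3.141, 0.001, 0.256]
wrist_force: [-0.3, -0.7, 1.1]
width: 0.0002
```

```bash
python3 look.py m w
```

```text
[0.5479 0.0203 0.1316] [ -1.7089 -42.9897 131.5827] [-3.1411  0.0012  0.2564] F rail -0.4693776372031614 -0.6440555136042252 1.0738623321639544 12.9
```

View pics/m.png

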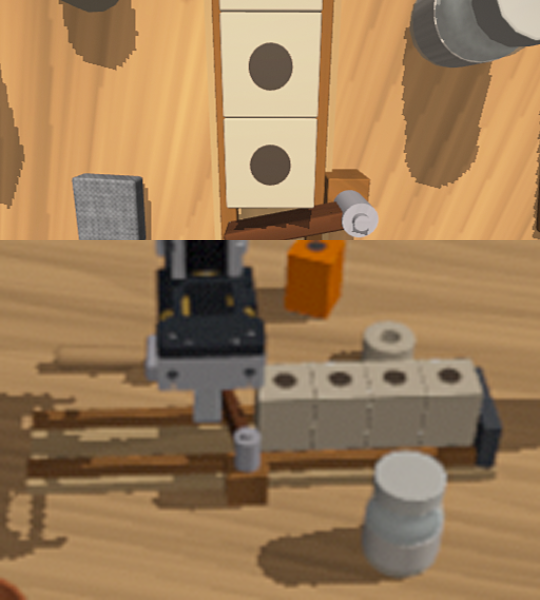

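jog_arm(
  moves=[
    [0,0,0,-2.5,4,0,0],
    [0,0,0,-2,3.5,0,0],
    [0,0,0,-0.5,2,0,0],
    [0,0,0,-0.5,2,0,0],
  ],
)

```text
time: 13.5
tool_pos: [0.5431, 0.031, 0.1316]
ee_rot: [3.142, 0.001, 0.255]
wrist_force: [-0.5, -1.7, -0.3]
width: 0.0003
```

jog_arm(
  moves=[
    [0,0,0,-0.3,1,0,0],
    [0,0,0,-0.3,1,0,0],
  ],
)

```text
time: 13.75
tool_pos: [0.5428, 0.0322, 0.1316]
ee_rot: [3.139, 0.0, 0.255]
wrist_force: [-0.0, -5.5, -0.7]
width: 0.0001
```

jog_arm(
  moves=[
    [0,0,0,-0.3,1,0,0],
    [0,0,0,-0.3,1,0,0],
  ],
)

```text
time: 14.0
tool_pos: [0.5427, 0.0326, 0.1317]
ee_rot: [3.136, 0.0, 0.255]
wrist_force: [1.4, -9.3, -1.6]
width: 0.0005
```

The force rose to 9 N with the finger 15 mm behind where it sat when the row was home. That matches the 10 mm arm plus the 5 mm gap. I'll back off gently and look.

jog_arm(
  moves=[
    [0,0,0,0.5,-2,0,0],
    [0,0,0,0.8,-3,0,0],
    [0,0,0,2.5,-9.7,0,0],
    [0,0,0,2.5,-9.7,0,0],
    [0,0,0,2.5,-9.7,0,0],
    [0,0,0,0,0,0,0],
    [0,0,0,0,0,40,0],
    [0,0,0,0,0,40,0],
    [0,0,0,0,0,50,0],
    [0,0,0,0,0,40,0],
    [0,0,0,0,0,0,0],
  ],
)

```text
time: 15.38
tool_pos: [0.5522, 0.001, 0.3063]
ee_rot: [3.139, -0.009, 0.255]
wrist_force: [-0.2, 0.3, 0.7]
width: 0.0007
```

jog_arm(
  moves=[
    [0,0,0,5,-50,0,0],
    [0,0,0,5,-50,0,0],
    [0,0,0,0,-50,0,0],
    [0,0,0,0,-50,0,0],
    [0,0,0,0,0,0,0],
    [0,0,0,0,0,0,0],
  ],
)

```text
time: 16.12
tool_pos: [0.5607, -0.1986, 0.3]
ee_rot: [-3.139, 0.002, 0.255]
wrist_force: [-0.4, 0.4, 0.5]
width: -0.0
```

```bash
python3 look.py n; python3 - <<'E'
from bench import *
import cv2
cv2.imwrite("pics/n2.png",snapshot("top")[:,:,::-1])
E
```

```text
[ 0.5607 -0.1986  0.3   ] [ -44.6193 -257.9906  299.9915] [-3.139   0.0017  0.2551] F rail -0.2848598349690753 0.4945776037413553 0.5070817561971857 16.125
```

View pics/n.png

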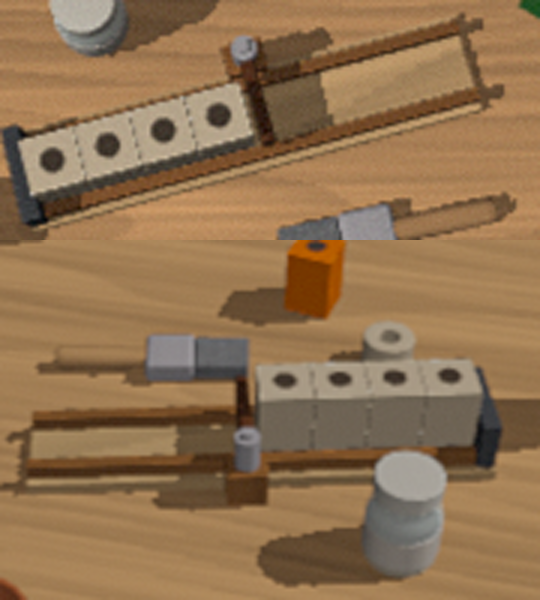

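View pics/n2.png

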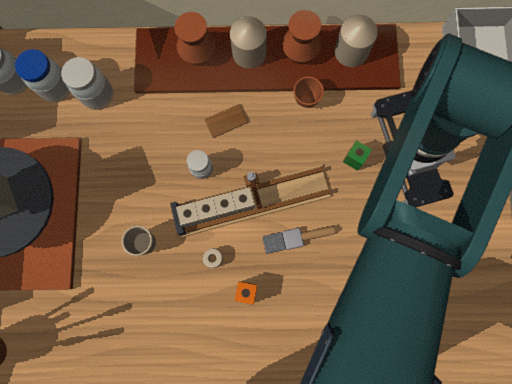

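```bash
python3 - <<'E'
import cv2
im=cv2.imread("pics/n2.png")[165:240,165:290];cv2.imwrite("pics/o.png",cv2.resize(im,None,fx=6,fy=6,interpolation=cv2.INTER_CUBIC))
E
```

```text
(no output)
```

View pics/o.png

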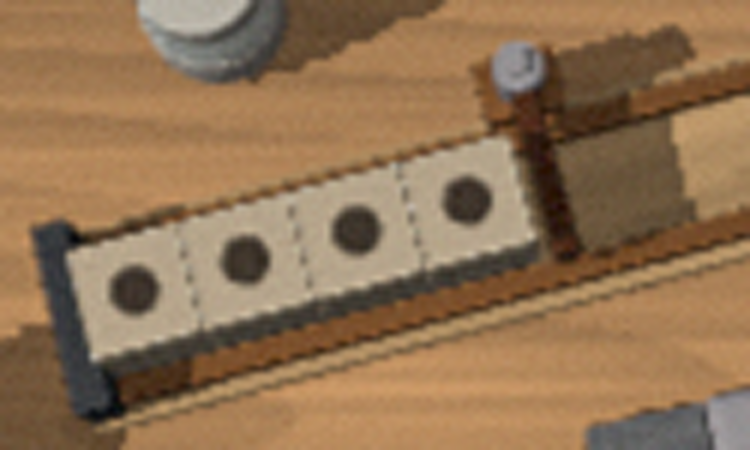

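```bash
python3 - <<'E'
from bench import *
from h import *
np.set_printoptions(precision=1,suppress=True)
ct=get_calibration("top")
T=lambda x,y:((x+.5)/6-.5+165,(y+.5)/6-.5+165)
g=lambda p,z:L(onz(ct,T(*p),z))
print("gate tip corner left/right",g((552,258),.056),g((580,250),.056),"near pin left/right",g((522,125),.056),g((545,110),.056))
print("pin",g((518,60),.062))
print("prop rear",g((513,135),.07),g((540,243),.07),"prop front",g((68,252),.07),g((95,358),.07),"stop",g((78,240),.05))
print([g(p,.07)[1] for p in [(135,290),(246,260),(357,230),(467,200)]])
print(get_obs()["time"]);close_job()
E
```

```text
gate tip corner left/right [-27.9 -11.5  56. ] [-27.8 -21.8  56. ] near pin left/right [ 21.3 -13.9  56. ] [ 24.4 -23.2  56. ]
pin [ 43.3 -18.5  62. ]
prop rear [15.8 -9.4 70. ] [-23.8  -8.5  70. ] prop front [ 17.  151.5  70. ] [-21.7 151.2  70. ] stop [ 24.3 149.9  50. ]
[np.float64(132.0815023908836), np.float64(92.13359149495555), np.float64(52.05209243584033), np.float64(12.174361265852953)]
16.275
the job is handed in; nothing more can be done
```

The row is home against the stop, the gate is shut behind it, and the job is handed in at 16.3 s.

**What I did:** I pushed the row by its last prop with closed fingertips until the first prop met the stop. Then I backed out, went over to the outer side of the gate, swung it shut to its end, and withdrew the hand upwards and away.

**Row:**
- Sliding took about 4 N. At the stop the force rose to 14 N with almost no motion.
- In the last top view the four holes are 40.0 mm apart, so the props touch.
- The front face measures 151 mm along the rail against a stop face at 150 mm, which is within the calibration error.

**Gate:**
- The force rose to 9 N as the gate stopped at its end of travel.
- It lies across the rail to within 2–3°, which is about as well as the picture can show.
- Its front face measures about 3–5 mm behind the last prop, where 5 mm was expected.

**Hand and bystanders:** The hand was clear at the end, with only sensor noise on the wrist force. By eye, the bystanders stood where they started in the last pictures.

**Disagreement:** The wrist camera put positions along the rail 2–5 mm further towards the stop than the top camera did. I relied on contact force at both end points instead.

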